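Push the stuck slug out of the bushing block

TASK

Take the push-out rod from its stand, find the bore in the top of the bushing block by feel, and push the stuck slug down through the bore until it drops out of the bottom into the fixture's tray; then put the rod back upright and fully home in its stand. Work gently: the block rides on springs and must never be pressed down more than 3 mm (about 24 N). Do not disturb the jar, bottle and loupe beside the work.

Things in the scene. Friction and masses are not known exactly. Their poses are not given: they have to be found in the camera images.
- fixture: push-out fixture fixed to the bench, 90 x 160 mm: base, catch tray, an upright at each end and two guide rails along its y (tops z = 94 mm, inner faces x = +-22 mm; cap screws at the rail ends rise to 97 mm). Between the rails rides a steel bushing block 42 (x) x 76 (y) x 42 (z) mm with a bore through it. Origin: centre of the underside; z up, y = long axis
- deck_middle (a point): point fixed on the fixture at its x = y = 0, z = 92 mm, level with the block's flat top at rest. The bore's mouth (14 mm wide plus a 2 mm chamfer) lies at x = 0 but up to 15 mm to either side of this point along the fixture's y. That offset is not measured and differs every time: feel or look for it. The top face reaches 38 mm to each side of the bore; the block cannot move sideways
- bore_line (a point): point fixed on the fixture at x = y = 0, z = 50 mm, level with the block's underside at rest, where the straight vertical bore ends (same unmeasured y offset as its mouth). A spring shoe in the bore's +x wall, 8 to 38 mm below the top face, jams the slug; once the slug has passed it stands up to 1.8 mm proud of the wall
- tray: open sheet-steel catch tray fixed on the fixture's base right below the block, 68 (x) x 102 (y) x 20 mm with 2 mm walls, empty at the start. Origin: centre of its underside, 8 mm above the bench; axes as the fixture's. Here the slug must end: a plain brass cylinder 13 mm across, 18 mm long, about 0.04 kg, stuck in the bore with its top 10 to 18 mm below the block's top face, resisting with roughly 6 to 16 N
- bushing (a joint): how far the bushing block is pressed down on its springs, m: 0 at rest, positive down, about 8 N per mm, springing back when released. It must never exceed 0.003.
- stand: rod stand, fixed to the bench: base 70 x 70 x 6 mm, two side walls, and a top plate 60 x 60 x 12 mm whose top is at z = 72 mm, with a 13 mm through hole at x = y = 0 (1 mm chamfer). Origin: centre of the underside, z up.
- rod: push-out rod, 107 mm long, about 0.12 kg: steel shaft 9 mm in diameter and 62 mm long below a black ringed handle 22 mm in diameter and 45 mm long. Origin: centre of the shaft's free (lower) end; z along the rod towards the handle, which runs from z = 62 to 107 mm. It starts upright in the stand's hole, the handle's lower face resting on the top plate (tip 10 mm above the bench).
- nut_jar: bystander: round jar with screw lid, 44 mm across, 61 mm tall, standing loose; origin at the centre of its underside.
- threadlock_bottle: bystander: slim bottle, 29 mm across, 96 mm tall, standing loose; origin at the centre of its underside.
- loupe: bystander: black eyepiece loupe, 37 mm across, 38 mm tall, standing loose; origin at the centre of its underside.
Not all that is in view belongs to the job. Leave any purple look-alike of the rod alone.

How it is judged:
On the way, in this order (a step that is already met when the one before it is completed fails the run):
1. the rod's end is in the bore, more than 5 mm below the block's top face (z of rod in the frame of fixture between 0.045 and 0.087 m and x of rod in the frame of fixture between -0.006 and 0.006 m and y of rod in the frame of fixture between -0.02 and 0.02 m and angle between rod's own z axis and vertical below 0.25 rad), for 0.1 s.
2. the slug has dropped into the fixture's tray while the rod reaches down through the bore (contact force between tray and anything else above 0.12 N and z of rod in the frame of fixture below 0.075 m and x of rod in the frame of fixture between -0.008 and 0.008 m and y of rod in the frame of fixture between -0.022 and 0.022 m), for 0.1 s.
At the end, for the whole second after the job is handed in: the slug lies in the fixture's tray (the tray bears its weight, over 0.12 N), and the rod stands released and at rest in the stand's hole, its lower end within 8 mm of the hole's axis and within 2.5 mm of fully home, upright within 0.08 rad (contact force between tray and anything else above 0.12 N and horizontal distance between rod and stand below 0.008 m and z of rod in the frame of stand below 0.0125 m and angle between rod's own z axis and vertical below 0.08 rad and linear speed of rod below 0.02 m/s); the robot touches nothing.
It fails at once if the bushing block is pressed down more than 3 mm on its springs (value of joint bushing above 0.003 m).
It fails at once if the nut jar is moved more than 20 mm or tipped (distance of nut_jar from where it was at the start of the episode above 0.02 m or angle between nut_jar's own z axis and vertical above 0.5 rad).
It fails at once if the small bottle is moved more than 20 mm or tipped (distance of threadlock_bottle from where it was at the start of the episode above 0.02 m or angle between threadlock_bottle's own z axis and vertical above 0.5 rad).
It fails at once if the loupe is moved more than 20 mm or tipped (distance of loupe from where it was at the start of the episode above 0.02 m or angle between loupe's own z axis and vertical above 0.5 rad).
It also fails if it takes over 72 s, if anything falls off the work surface, if the arm or the gripper's body presses on something with over 40 N, if the wrist force passes 120 N, or if a joint passes its speed limit or range.

ROBOT

A 7-joint arm with a two-finger parallel gripper is mounted at the origin on a cart in front of the work surface, level with it; the furniture and walls round the work are solid. World frame = base frame: x ahead of the robot, y to its left, z up, the work surface at z = 0. Lengths are in m, angles in rad, forces in N, time in s.
With the tool pointing down it reaches from about 0.425 to 0.925 m from the base axis. Payload 6.8 kg.
Tool frame: the origin (TCP) lies midway between the tips of the shut fingers; the grasp point (between the pads) lies 19 mm behind it; z points along the fingers, y is the line along which they close (so a half turn about z gives the same grasp; the last joint's range is limited). The gripper opens to 85 mm and grips with 20 to 120 N. Pads are 22 mm wide; open, the fingers measure 114 mm over their backs; the gripper's body (76 mm by 85 mm) begins 54 mm behind the grasp point. The pads swing forward as they close: fully open they stand 13 mm farther back than shut.
Start: joints at [1.044, 0.477, 0.022, 1.555, -0.011, 1.109, -0.083], TCP at [0.275, -0.617, 0.231] pointing down, gripper open.
Joint ranges: [-2.96, 2.96], [-0.34, 2.1], [-1.41, 1.46], [0.24, 2.44], [-1.37, 4.51], [0.17, 1.92], [-2.96, 2.96]. Speed limits (rad/s): [2.39, 2.39, 3.14, 3.14, 3.14, 3.14, 3.14].

INTERFACE

Orientations are given as a rotation vector (axis times angle).
In Python, from bench import get_obs, grab_frame, camera_params, r gives the robot as it stands.
- The arm moves only by the shell command python3 -m jog 'ROWS' [FORCE]. ROWS is JSON, a list of rows, each an object of numbers: "rx", "ry", "rz": the turn, a rotation vector about the world's x, y, z scaled (see below); "x", "y", "z": the shift along the world's x, y, z scaled (see below); "jaw": the opening, from -1 (shut) to 1 (fully open). In form: [{"rx": .., "ry": .., "rz": .., "x": .., "y": .., "z": .., "jaw": ..}, ...]. A call has 1 to 8 rows; each row shifts and turns the commanded pose from where the row before left it; what a row does not reach is not made up. The controller multiplies each number of a shift by 60 mm and each number of a turn by 10 degrees. A row lasts 1/8 s, in which the tool goes at most 62.5 mm and 10.7 degrees, less where a joint would pass 70% of its speed; a pose out of reach is approached as far as the arm can. A call with a number of a shift or a turn outside -1 to 1 is refused whole. A call with a gripper value outside its range is refused whole. The fingers move at their own pace and stop on an object; FORCE is the grip in N (left out, the last holds). Time passes only in rows, so rows that do not move let the fingers close. It gives the time, the measured TCP pose, the force, the opening and the grip force at its end, in the units of the state.
- get_obs(): the state, without advancing time (a new reading comes with each control period).
- grab_frame(name): name is "scene" or "top" or "wrist"; returns the picture (480x640x3 uint8, red, green, blue); there is no depth.
- camera_params(name): a dict with "fx", "fy", "cx", "cy" (pixels), "k1" (the pictures are not rectified: a ray, as slopes to the right and down, at radius r is drawn at 1 + k1 r^2 times it, then the intrinsics apply), "R" (3x3) and "t" (3): a world point X has camera coordinates R X + t. Camera axes: x right, y down, z forward; pixel columns grow to the right and rows downward; lengths in m; the calibration is good to about 2 mm. A picture is of the moment at which its call begins: read the wrist's pose just before it. camera_params takes no time and is no camera call; for the wrist camera it gives the pose at the moment of the call.
- r.hand_in(): hands the job in; it is judged then, once.
The state is a dict: "clock": time; "joints": joint angles; "qvel": joint speeds; "tau": joint torques, N m; "tcp_pos": TCP position; "orientation": TCP orientation; "contact_force": force on the tool from outside, world axes, zero at the start; "moment": the same for the moment, N m; "grip_width": finger opening in m; "gripper_force": force on a finger pad.
Only numpy, scipy, OpenCV 4.12 (cv2) and the standard library are available. Lean on these libraries where they do the work, as an engineer would, in place of code of your own. Each camera call takes 0.05 s, during which the arm holds its last target. There are 200 camera calls.

## Working session

There is one attempt and no reset: what is moved stays moved. The work goes in short steps, Python scripts to look and compute and a shell command to move; the robot and the scene stay as the last step left them, time stands still between calls to the robot, and variables do not carry over. Pictures are saved under pics/ and viewed, at most 10 in all, crops included, and the job is handed in when it is done.

```bash
ls; mkdir -p pics; python3 - <<'E'
from bench import *
import cv2,numpy as np
o=get_obs();print({k:np.round(v,3) for k,v in o.items()})
for n in["scene","top"]:
    cv2.imwrite(f"pics/{n}0.png",grab_frame(n)[...,::-1]); p=camera_params(n);print(n,{k:np.round(v,3).tolist() for k,v in p.items()})
E
```

```text
pics
{'clock': np.float64(0.0), 'joints': array([ 1.044,  0.478,  0.022,  1.556, -0.012,  1.109, -0.083]), 'qvel': array([ 0.   ,  0.003, -0.001, -0.001, -0.001, -0.   , -0.001]), 'tau': array([-1.0000e-03, -5.9646e+01,  1.6080e+00, -2.8120e+01,  1.3000e-02,
        9.0000e-03, -0.0000e+00]), 'tcp_pos': array([ 0.274, -0.616,  0.23 ]), 'orientation': array([-3.071e+00, -6.530e-01,  1.000e-03]), 'contact_force': array([-0.96 ,  0.044, -0.246]), 'moment': array([-0.04 ,  0.009, -0.   ]), 'gripper_force': np.float64(0.0), 'grip_width': np.float64(0.085)}
scene {'fx': 513.733, 'fy': 513.733, 'cx': 316.225, 'cy': 237.712, 'k1': -0.088, 'R': [[-0.653, -0.757, -0.02], [-0.413, 0.378, -0.828], [0.635, -0.533, -0.56]], 't': [0.4, 0.341, 0.494]}
top {'fx': 471.162, 'fy': 471.162, 'cx': 314.909, 'cy': 233.89, 'k1': -0.106, 'R': [[-0.022, -1.0, -0.02], [-0.984, 0.025, -0.175], [0.175, 0.016, -0.984]], 't': [0.026, 0.629, 0.81]}
```

View pics/scene0.png

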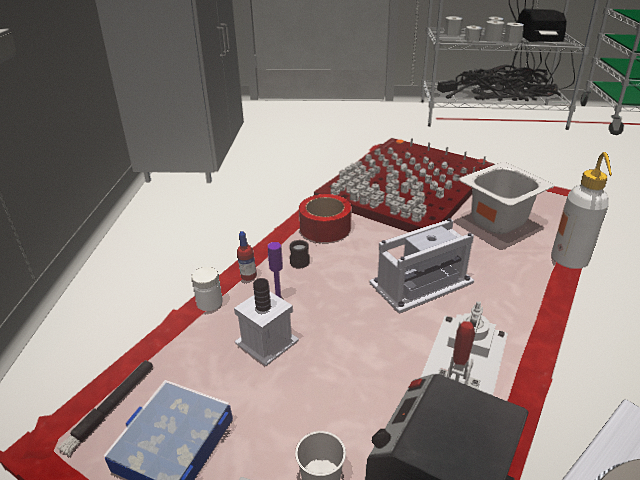

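View pics/top0.png

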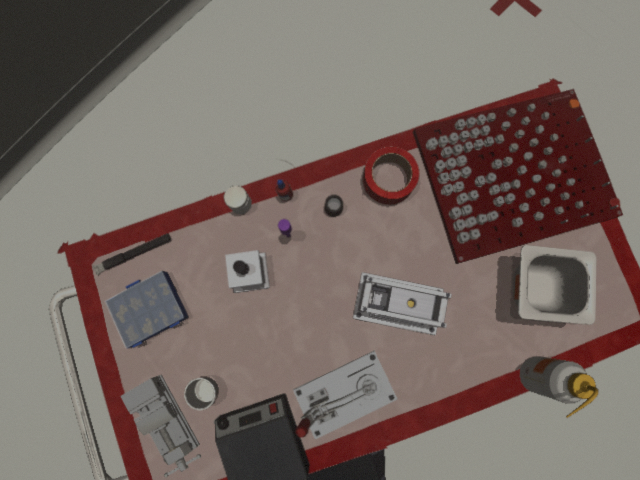

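The black-ringed rod stands in the grey stand (scene 262,295; top 240,268). The purple look-alike is at top (285,228), standing free, so I leave it. The fixture is at top (402,304), with the brass slug showing in the bore near (411,303). I'll confirm both in one enlarged crop.

```bash
cat > h.py <<'E'
from bench import *
import cv2,numpy as np
def ray(p,uv):
    K=np.array([[p["fx"],0,p["cx"]],[0,p["fy"],p["cy"]],[0,0,1.]])
    q=cv2.undistortPoints(np.array([[uv]],float),K,np.array([p["k1"],0,0,0,0.]))[0,0]
    R=np.array(p["R"]);return -R.T@np.array(p["t"]),R.T@np.array([q[0],q[1],1])
def onz(p,uv,z):
    c,d=ray(p,uv);return c+d*(z-c[2])/d[2]
def px(p,X):
    R=np.array(p["R"]);c=R@np.array(X)+p["t"];q=c[:2]/c[2];q=q*(1+p["k1"]*(q@q))
    return np.array([p["fx"]*q[0]+p["cx"],p["fy"]*q[1]+p["cy"]])
E
python3 - <<'E'
from h import *
im=cv2.imread("pics/top0.png")
a=cv2.resize(im[235:305,210:290],None,fx=5,fy=5,interpolation=2)
b=cv2.resize(im[265:340,345:455],None,fx=5,fy=5,interpolation=2)
W=np.zeros((375,950,3),np.uint8);W[:350,:400]=a;W[:375,400:]=b
cv2.imwrite("pics/c1.png",cv2.resize(W,(798,315)))
p=camera_params("top")
for n,uv,z in[("handle",(240,267),.117),("bore",(411,303),.092),("fix",(402,304),.09),("jar",(236,197),.06),("bottle",(282,185),.09),("purple",(285,225),.1),("loupe",(334,204),.038)]:print(n,onz(p,uv,z).round(3))
E
```

```text
handle [0.564 0.138 0.117]
bore [ 0.498 -0.152  0.092]
fix [ 0.496 -0.137  0.09 ]
jar [0.702 0.157 0.06 ]
bottle [0.714 0.068 0.09 ]
purple [0.638 0.062 0.1  ]
loupe [ 0.689 -0.026  0.038]
```

View pics/c1.png

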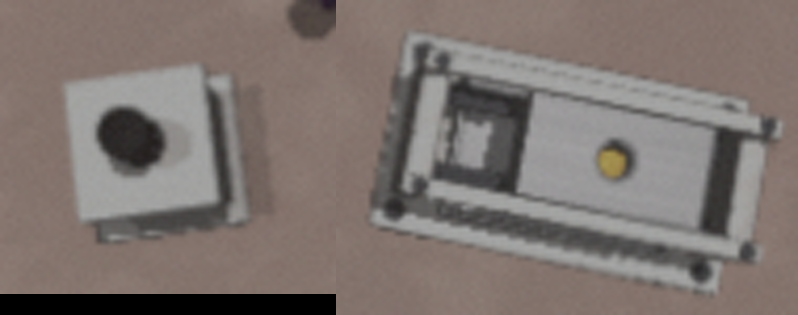

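```bash
python3 - <<'E'
from h import *
p=camera_params("top")
C=lambda x,y,o:(o[0]+x/4.2,o[1]+y/4.2)
S=[C(x,y,(210,235)) for x,y in[(65,85),(203,65),(218,205),(80,220)]]
P=np.array([onz(p,s,.072) for s in S]);print("stand",P.mean(0).round(4),[np.linalg.norm(P[i]-P[i-1]).round(4) for i in range(4)])
print("handle top",onz(p,C(122,132,(210,235)),.117).round(4))
S=[C(x-336,y,(345,265)) for x,y in[(443,60),(768,128),(748,250),(420,186)]]
P=np.array([onz(p,s,.097) for s in S]);m=P.mean(0);print("fix",m.round(4),[np.linalg.norm(P[i]-P[i-1]).round(4) for i in range(4)])
d=P[1]-P[0]+P[2]-P[3];d/=np.linalg.norm(d);print("long axis",d.round(4))
b=onz(p,C(615-336,159,(345,265)),.092);print("bore",b.round(4),"along",((b-m)@d).round(4),"across",((b-m)@[d[1],-d[0],0]).round(4))
print("white bottle",onz(p,(560,375),.1),"bin",onz(p,(558,284),.1))
E
```

```text
stand [0.5652 0.1396 0.072 ] [np.float64(0.0584), np.float64(0.0601), np.float64(0.0603), np.float64(0.0592)]
handle top [0.5653 0.1398 0.117 ]
fix [ 0.4993 -0.144   0.097 ] [np.float64(0.0521), np.float64(0.1358), np.float64(0.0502), np.float64(0.1355)]
long axis [-0.225  -0.9744  0.    ]
bore [ 0.4979 -0.153   0.092 ] along 0.0091 across -0.0007
white bottle [ 0.36632975 -0.40214922  0.1       ] bin [ 0.52152996 -0.41213841  0.1       ]
```

```bash
python3 -m jog '[{"z":1},{"z":0.5},{"x":0.7,"y":0.7},{"x":0.7,"y":0.7},{"x":0.7,"y":0.7},{"x":0.7,"y":0.7}]'
```

```text
validation failed for argument at $[0]...
```

Sizes check: the plate sides are about 60 mm, and the stand centre matches the handle at (0.565, 0.140). The bore is at about (0.498, -0.153), 9 mm along and 0.7 mm across.

```bash
python3 -m jog '[{"rx":0,"ry":0,"rz":0,"x":0,"y":0,"z":1,"jaw":1},{"rx":0,"ry":0,"rz":0,"x":0.3,"y":0.5,"z":0.5,"jaw":1},{"rx":0,"ry":0,"rz":0,"x":0.7,"y":0.7,"z":0,"jaw":1},{"rx":0,"ry":0,"rz":0,"x":0.7,"y":0.7,"z":0,"jaw":1},{"rx":0,"ry":0,"rz":0,"x":0.7,"y":0.7,"z":0,"jaw":1},{"rx":0,"ry":0,"rz":0,"x":0.6,"y":0.8,"z":0,"jaw":1},{"rx":0,"ry":0,"rz":0,"x":0.6,"y":0.8,"z":0,"jaw":1},{"rx":0,"ry":0,"rz":0,"x":0.5,"y":0.85,"z":0,"jaw":1}]' 40
```

```text
clock: 1.1
tcp_pos: [0.5214, -0.3119, 0.3208]
orientation: [-3.073, -0.653, 0.001]
contact_force: [0.5, 0.5, -0.7]
grip_width: 0.0855
gripper_force: 0.0
```

```bash
python3 -m jog '[{"rx":0,"ry":0,"rz":0,"x":0.09,"y":0.94,"z":-0.2,"jaw":1},{"rx":0,"ry":0,"rz":0,"x":0.09,"y":0.94,"z":-0.2,"jaw":1},{"rx":0,"ry":0,"rz":0,"x":0.09,"y":0.94,"z":-0.2,"jaw":1},{"rx":0,"ry":0,"rz":0,"x":0.09,"y":0.94,"z":-0.2,"jaw":1},{"rx":0,"ry":0,"rz":0,"x":0.09,"y":0.94,"z":-0.2,"jaw":1},{"rx":0,"ry":0,"rz":0,"x":0.09,"y":0.94,"z":-0.2,"jaw":1},{"rx":0,"ry":0,"rz":0,"x":0.09,"y":0.94,"z":-0.2,"jaw":1},{"rx":0,"ry":0,"rz":0,"x":0.1,"y":0.94,"z":-0.2,"jaw":1}]' && python3 - <<'E'
from h import *
o=get_obs();p=camera_params("wrist")
im=grab_frame("wrist");cv2.imwrite("pics/w1.png",im[...,::-1])
print(o["tcp_pos"],o["orientation"])
print(px(p,[.5652,.1397,.117]),px(p,[.5652,.1397,.072]))
E
```

```text
clock: 2.1
tcp_pos: [0.5641, 0.139, 0.2247]
orientation: [3.073, 0.652, -0.001]
contact_force: [1.3, -0.5, 0.5]
grip_width: 0.0857
gripper_force: 0.0
[0.56407136 0.13902532 0.22465936] [ 3.07280546e+00  6.52477288e-01 -6.44854530e-04]
[312.38057221 230.72366963] [312.44476173 213.60588724]
```

View pics/w1.png

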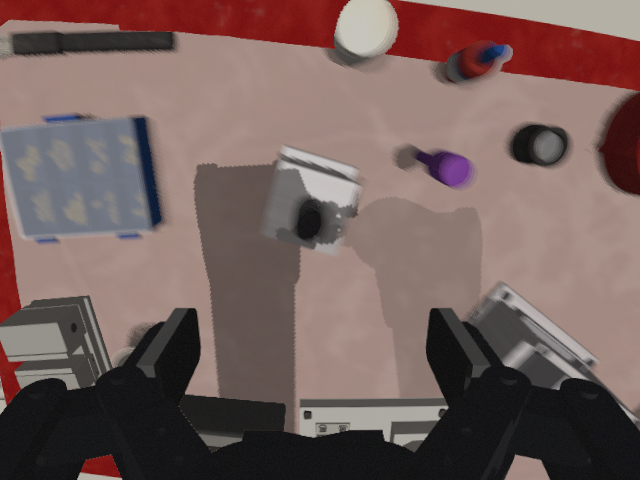

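The handle top shows at about (310,229) against a predicted (312,231), so the position is good. I'll descend and grip.

```bash
python3 -m jog '[{"rx":0,"ry":0,"rz":0,"x":0.02,"y":0.01,"z":-0.6,"jaw":1},{"rx":0,"ry":0,"rz":0,"x":0,"y":0,"z":-0.6,"jaw":1},{"rx":0,"ry":0,"rz":0,"x":0,"y":0,"z":-0.6,"jaw":1},{"rx":0,"ry":0,"rz":0,"x":0,"y":0,"z":-0.6,"jaw":1},{"rx":0,"ry":0,"rz":0,"x":0,"y":0,"z":0,"jaw":1},{"rx":0,"ry":0,"rz":0,"x":0,"y":0,"z":0,"jaw":-1},{"rx":0,"ry":0,"rz":0,"x":0,"y":0,"z":0,"jaw":-1},{"rx":0,"ry":0,"rz":0,"x":0,"y":0,"z":0,"jaw":-1}]' 60; python3 -m jog '[{"rx":0,"ry":0,"rz":0,"x":0,"y":0,"z":0,"jaw":-1},{"rx":0,"ry":0,"rz":0,"x":0,"y":0,"z":0,"jaw":-1},{"rx":0,"ry":0,"rz":0,"x":0,"y":0,"z":0,"jaw":-1},{"rx":0,"ry":0,"rz":0,"x":0,"y":0,"z":0,"jaw":-1}]'
```

```text
clock: 3.15
tcp_pos: [0.5663, 0.1383, 0.0826]
orientation: [-3.073, -0.653, -0.003]
contact_force: [-0.3, 0.5, 0.2]
grip_width: 0.0323
gripper_force: 0.0
clock: 3.65
tcp_pos: [0.5661, 0.1384, 0.0824]
orientation: [3.073, 0.653, 0.002]
contact_force: [-1.6, -0.1, 7.0]
grip_width: 0.0202
gripper_force: 58.4
```

```bash
python3 -m jog '[{"rx":0,"ry":0,"rz":0,"x":0,"y":0,"z":0.2,"jaw":-1},{"rx":0,"ry":0,"rz":0,"x":0,"y":0,"z":0.3,"jaw":-1},{"rx":0,"ry":0,"rz":0,"x":0,"y":0,"z":0.5,"jaw":-1},{"rx":0,"ry":0,"rz":0,"x":0,"y":0,"z":0.5,"jaw":-1},{"rx":0,"ry":0,"rz":0,"x":0,"y":0,"z":0.5,"jaw":-1},{"rx":0,"ry":0,"rz":0,"x":0,"y":0,"z":0.3,"jaw":-1},{"rx":0,"ry":0,"rz":0,"x":0,"y":0,"z":0,"jaw":-1}]' && python3 -m jog '[{"rx":0,"ry":0,"rz":0,"x":-0.19,"y":-0.82,"z":0,"jaw":-1},{"rx":0,"ry":0,"rz":0,"x":-0.19,"y":-0.82,"z":0,"jaw":-1},{"rx":0,"ry":0,"rz":0,"x":-0.19,"y":-0.82,"z":0,"jaw":-1},{"rx":0,"ry":0,"rz":0,"x":-0.19,"y":-0.82,"z":0,"jaw":-1},{"rx":0,"ry":0,"rz":0,"x":-0.18,"y":-0.8,"z":0,"jaw":-1},{"rx":0,"ry":0,"rz":0,"x":-0.18,"y":-0.8,"z":0,"jaw":-1},{"rx":0,"ry":0,"rz":0,"x":0,"y":0,"z":0,"jaw":-1},{"rx":0,"ry":0,"rz":0,"x":0,"y":0,"z":0,"jaw":-1}]' && python3 - <<'E'
from h import *
o=get_obs();p=camera_params("wrist");s=camera_params("scene");t=camera_params("top")
for n in("wrist","scene","top"):cv2.imwrite(f"pics/{n}2.png",grab_frame(n)[...,::-1])
print(o["tcp_pos"],o["contact_force"])
b=[.4980,-.153,.092]
print([px(q,b).round(1) for q in(p,s,t)],[px(q,[.4980,-.153,o["tcp_pos"][2]-.0724]).round(1) for q in(p,s,t)])
a=cv2.imread("pics/wrist2.png");c=cv2.imread("pics/scene2.png")
c=cv2.resize(c[180:320,360:490],(400,431))
W=np.zeros((480,1040,3),np.uint8);W[:,:640]=a;W[:431,640:]=c
cv2.imwrite("pics/m2.png",cv2.resize(W,(800,369)))
E
```

```text
clock: 4.53
tcp_pos: [0.5663, 0.1384, 0.221]
orientation: [-3.073, -0.653, -0.005]
contact_force: [1.0, -0.5, -2.6]
grip_width: 0.0205
gripper_force: 58.6
clock: 5.52
tcp_pos: [0.4978, -0.1541, 0.2183]
orientation: [-3.072, -0.653, 0.002]
contact_force: [0.3, 0.4, -1.2]
grip_width: 0.0209
gripper_force: 58.9
[ 0.49780197 -0.15411592  0.21832856] [ 0.27793666  0.3780727  -1.15391034]
[array([311.6, 223.8]), array([431.5, 238.2]), array([411.4, 302.8])] [array([311.2, 249.6]), array([435., 210.]), array([417.5, 301.8])]
```

View pics/m2.png

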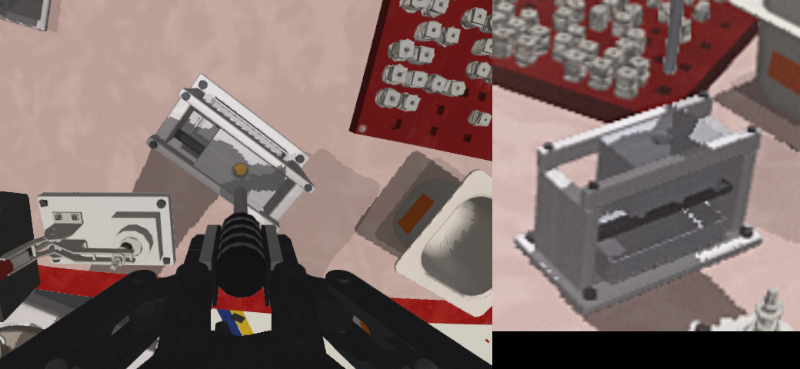

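The wrist view shows the bore at (312,222) against a predicted (312,224). The rod tip is at (312,247) against (311,250), and the scene view agrees within about 1 mm. I'll descend gently.

```bash
python3 -m jog '[{"rx":0,"ry":0,"rz":0,"x":0,"y":0,"z":-0.3,"jaw":-1},{"rx":0,"ry":0,"rz":0,"x":0,"y":0,"z":-0.3,"jaw":-1},{"rx":0,"ry":0,"rz":0,"x":0,"y":0,"z":-0.2,"jaw":-1},{"rx":0,"ry":0,"rz":0,"x":0,"y":0,"z":0,"jaw":-1},{"rx":0,"ry":0,"rz":0,"x":0,"y":0,"z":0,"jaw":-1}]' && python3 - <<'E'
from h import *
p=camera_params("wrist");o=get_obs();im=grab_frame("wrist")[...,::-1]
print(o["tcp_pos"],px(p,[.498,-.153,.092]),px(p,[.498,-.153,.097]))
c=px(p,[.498,-.153,.092]).astype(int)
cv2.imwrite("pics/w3.png",cv2.resize(im[c[1]-75:c[1]+75,c[0]-100:c[0]+100],(800,600),interpolation=2))
E
```

```text
clock: 6.3
tcp_pos: [0.4988, -0.1545, 0.1719]
orientation: [3.072, 0.654, 0.001]
contact_force: [-0.1, 0.7, -0.4]
grip_width: 0.0204
gripper_force: 58.9
[ 0.49883233 -0.15452629  0.17185229] [309.68910795 246.87147456] [309.62691638 249.70433134]
```

View pics/w3.png

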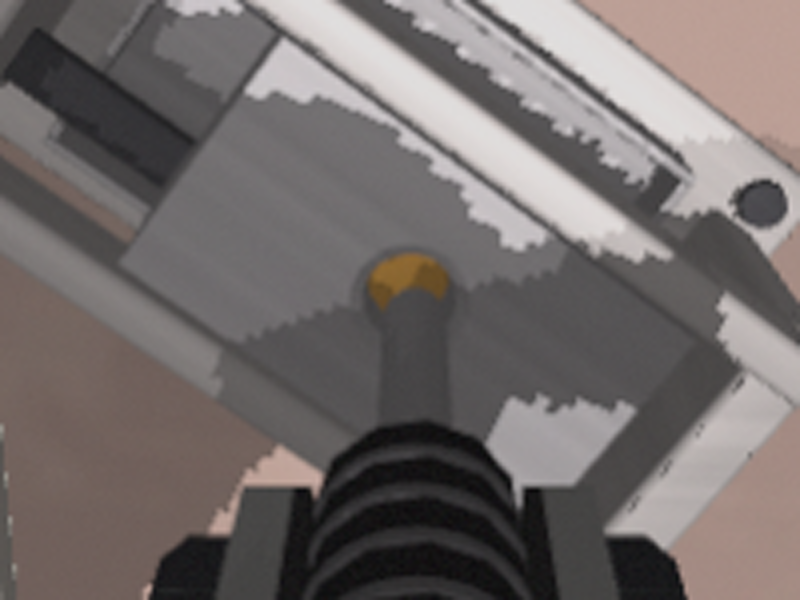

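The bore centre is at crop (408,296). The tip will land at about (415,296), roughly 1.2 mm to the image right, so I correct (-0.5,+1.1) mm and feel down.

```bash
python3 -m jog '[{"rx":0,"ry":0,"rz":0,"x":-0.01,"y":0.02,"z":-0.05,"jaw":-1},{"rx":0,"ry":0,"rz":0,"x":0,"y":0,"z":-0.05,"jaw":-1},{"rx":0,"ry":0,"rz":0,"x":0,"y":0,"z":0,"jaw":-1}]'; python3 -m jog '[{"rx":0,"ry":0,"rz":0,"x":0,"y":0,"z":-0.03,"jaw":-1},{"rx":0,"ry":0,"rz":0,"x":0,"y":0,"z":0,"jaw":-1}]';python3 -m jog '[{"rx":0,"ry":0,"rz":0,"x":0,"y":0,"z":-0.02,"jaw":-1},{"rx":0,"ry":0,"rz":0,"x":0,"y":0,"z":0,"jaw":-1}]'
```

```text
clock: 6.72
tcp_pos: [0.4975, -0.1535, 0.1651]
orientation: [-3.073, -0.653, 0.001]
contact_force: [-0.6, 0.5, -1.9]
grip_width: 0.0209
gripper_force: 58.9
clock: 6.98
tcp_pos: [0.4976, -0.1535, 0.1634]
orientation: [-3.073, -0.653, 0.0]
contact_force: [0.4, -0.1, -1.2]
grip_width: 0.0206
gripper_force: 58.9
clock: 7.22
tcp_pos: [0.4977, -0.1535, 0.1622]
orientation: [-3.073, -0.653, 0.0]
contact_force: [1.0, -0.5, -1.0]
grip_width: 0.0202
gripper_force: 58.9
```

Tip is at about 0.090, below the face with no resistance. I'll continue.

```bash
python3 -m jog '[{"rx":0,"ry":0,"rz":0,"x":0,"y":0,"z":-0.025,"jaw":-1},{"rx":0,"ry":0,"rz":0,"x":0,"y":0,"z":0,"jaw":-1}]'; python3 -m jog '[{"rx":0,"ry":0,"rz":0,"x":0,"y":0,"z":-0.025,"jaw":-1},{"rx":0,"ry":0,"rz":0,"x":0,"y":0,"z":0,"jaw":-1}]'
```

```text
clock: 7.48
tcp_pos: [0.4976, -0.1535, 0.1607]
orientation: [-3.073, -0.653, 0.0]
contact_force: [0.4, -0.3, -1.7]
grip_width: 0.0206
gripper_force: 58.9
clock: 7.72
tcp_pos: [0.4976, -0.1535, 0.1592]
orientation: [-3.073, -0.653, 0.0]
contact_force: [0.7, 0.0, -1.7]
grip_width: 0.0203
gripper_force: 58.9
```

```bash
python3 -m jog '[{"rx":0,"ry":0,"rz":0,"x":0,"y":0,"z":-0.025,"jaw":-1},{"rx":0,"ry":0,"rz":0,"x":0,"y":0,"z":0,"jaw":-1}]'; python3 -m jog '[{"rx":0,"ry":0,"rz":0,"x":0,"y":0,"z":-0.02,"jaw":-1},{"rx":0,"ry":0,"rz":0,"x":0,"y":0,"z":0,"jaw":-1}]'
```

```text
clock: 7.98
tcp_pos: [0.4976, -0.1535, 0.1577]
orientation: [-3.073, -0.653, 0.0]
contact_force: [0.3, -0.1, -1.9]
grip_width: 0.0204
gripper_force: 58.9
clock: 8.22
tcp_pos: [0.4977, -0.1535, 0.1565]
orientation: [-3.073, -0.653, 0.0]
contact_force: [0.7, -0.6, -1.4]
grip_width: 0.0208
gripper_force: 58.9
```

```bash
for i in 1; do python3 -m jog '[{"rx":0,"ry":0,"rz":0,"x":0,"y":0,"z":-0.02,"jaw":-1},{"rx":0,"ry":0,"rz":0,"x":0,"y":0,"z":-0.02,"jaw":-1}]' | egrep 'tcp|cont'; python3 -m jog '[{"rx":0,"ry":0,"rz":0,"x":0,"y":0,"z":-0.02,"jaw":-1},{"rx":0,"ry":0,"rz":0,"x":0,"y":0,"z":-0.01,"jaw":-1}]'| egrep 'tcp|cont'; done
```

```text
tcp_pos: [0.4977, -0.1535, 0.1541]
contact_force: [-0.2, 1.1, -0.8]
tcp_pos: [0.4977, -0.1535, 0.1523]
contact_force: [0.0, -0.0, -0.7]
```

```bash
python3 -m jog '[{"rx":0,"ry":0,"rz":0,"x":0,"y":0,"z":-0.02,"jaw":-1},{"rx":0,"ry":0,"rz":0,"x":0,"y":0,"z":-0.01,"jaw":-1}]'| egrep 'tcp|cont'
```

```text
tcp_pos: [0.498, -0.1534, 0.1511]
contact_force: [-2.2, 0.3, 6.2]
```

```bash
python3 -m jog '[{"rx":0,"ry":0,"rz":0,"x":0,"y":0,"z":-0.015,"jaw":-1},{"rx":0,"ry":0,"rz":0,"x":0,"y":0,"z":-0.01,"jaw":-1}]'| egrep 'tcp|cont'
```

```text
tcp_pos: [0.4983, -0.1534, 0.1503]
contact_force: [-3.7, 0.9, 12.3]
```

Touched the slug. I'll push slowly with checks.

```bash
python3 -m jog '[{"rx":0,"ry":0,"rz":0,"x":0,"y":0,"z":-0.01,"jaw":-1},{"rx":0,"ry":0,"rz":0,"x":0,"y":0,"z":0,"jaw":-1}]'| egrep 'tcp|cont'
```

```text
tcp_pos: [0.4983, -0.1534, 0.1498]
contact_force: [-2.1, 1.5, 10.4]
```

```bash
python3 -m jog '[{"rx":0,"ry":0,"rz":0,"x":0,"y":0,"z":-0.01,"jaw":-1},{"rx":0,"ry":0,"rz":0,"x":0,"y":0,"z":0,"jaw":-1}]'| egrep 'tcp|cont'
```

```text
tcp_pos: [0.4983, -0.1534, 0.1493]
contact_force: [-3.3, 0.8, 11.0]
```

```bash
python3 -m jog '[{"rx":0,"ry":0,"rz":0,"x":0,"y":0,"z":-0.01,"jaw":-1},{"rx":0,"ry":0,"rz":0,"x":0,"y":0,"z":0,"jaw":-1}]'| egrep 'tcp|cont'
```

```text
tcp_pos: [0.4984, -0.1534, 0.1487]
contact_force: [-3.5, 0.4, 12.2]
```

Sliding steadily at about 12 N. Continuing in longer pushes.

```bash
python3 -m jog '[{"rx":0,"ry":0,"rz":0,"x":0,"y":0,"z":-0.015,"jaw":-1},{"rx":0,"ry":0,"rz":0,"x":0,"y":0,"z":-0.015,"jaw":-1},{"rx":0,"ry":0,"rz":0,"x":0,"y":0,"z":-0.015,"jaw":-1},{"rx":0,"ry":0,"rz":0,"x":0,"y":0,"z":-0.015,"jaw":-1}]'| egrep 'tcp|cont'
```

```text
tcp_pos: [0.4984, -0.1534, 0.1452]
contact_force: [-3.9, 1.6, 12.1]
```

```bash
python3 -m jog '[{"rx":0,"ry":0,"rz":0,"x":0,"y":0,"z":-0.015,"jaw":-1},{"rx":0,"ry":0,"rz":0,"x":0,"y":0,"z":-0.015,"jaw":-1},{"rx":0,"ry":0,"rz":0,"x":0,"y":0,"z":-0.015,"jaw":-1},{"rx":0,"ry":0,"rz":0,"x":0,"y":0,"z":-0.015,"jaw":-1}]'| egrep 'tcp|cont'
```

```text
tcp_pos: [0.4984, -0.1534, 0.1415]
contact_force: [-3.6, 0.8, 12.5]
```

```bash
python3 -m jog '[{"rx":0,"ry":0,"rz":0,"x":-0.012,"y":0,"z":-0.01,"jaw":-1},{"rx":0,"ry":0,"rz":0,"x":0,"y":0,"z":-0.015,"jaw":-1},{"rx":0,"ry":0,"rz":0,"x":0,"y":0,"z":-0.015,"jaw":-1}]'| egrep 'tcp|cont'
```

```text
tcp_pos: [0.4981, -0.1534, 0.1393]
contact_force: [-3.9, 1.1, 12.1]
```

```bash
python3 -m jog '[{"rx":0,"ry":0,"rz":0,"x":0,"y":0,"z":-0.015,"jaw":-1},{"rx":0,"ry":0,"rz":0,"x":0,"y":0,"z":-0.015,"jaw":-1},{"rx":0,"ry":0,"rz":0,"x":0,"y":0,"z":-0.015,"jaw":-1},{"rx":0,"ry":0,"rz":0,"x":0,"y":0,"z":-0.015,"jaw":-1}]'| egrep 'tcp|cont'
```

```text
tcp_pos: [0.4981, -0.1535, 0.1357]
contact_force: [-2.1, 0.8, 12.7]
```

```bash
python3 -m jog '[{"rx":0,"ry":0,"rz":0,"x":0,"y":0,"z":-0.015,"jaw":-1},{"rx":0,"ry":0,"rz":0,"x":0,"y":0,"z":-0.015,"jaw":-1},{"rx":0,"ry":0,"rz":0,"x":0,"y":0,"z":-0.015,"jaw":-1},{"rx":0,"ry":0,"rz":0,"x":0,"y":0,"z":-0.015,"jaw":-1}]'| egrep 'tcp|cont'
```

```text
tcp_pos: [0.498, -0.1534, 0.1321]
contact_force: [-2.4, 1.1, 12.6]
```

Good and steady; the tip is at about 0.060.

```bash
python3 -m jog '[{"rx":0,"ry":0,"rz":0,"x":0,"y":0,"z":-0.015,"jaw":-1},{"rx":0,"ry":0,"rz":0,"x":0,"y":0,"z":-0.015,"jaw":-1},{"rx":0,"ry":0,"rz":0,"x":0,"y":0,"z":-0.015,"jaw":-1},{"rx":0,"ry":0,"rz":0,"x":0,"y":0,"z":-0.015,"jaw":-1}]'| egrep 'tcp|cont'
```

```text
tcp_pos: [0.4979, -0.1534, 0.1283]
contact_force: [-3.6, 0.8, 10.0]
```

```bash
python3 -m jog '[{"rx":0,"ry":0,"rz":0,"x":0,"y":0,"z":-0.015,"jaw":-1},{"rx":0,"ry":0,"rz":0,"x":0,"y":0,"z":-0.015,"jaw":-1},{"rx":0,"ry":0,"rz":0,"x":0,"y":0,"z":-0.015,"jaw":-1},{"rx":0,"ry":0,"rz":0,"x":0,"y":0,"z":-0.015,"jaw":-1}]'| egrep 'tcp|cont'
```

```text
tcp_pos: [0.4967, -0.1535, 0.1229]
contact_force: [0.4, 1.1, -0.9]
```

```bash
python3 -m jog '[{"rx":0,"ry":0,"rz":0,"x":0,"y":0,"z":-0.015,"jaw":-1},{"rx":0,"ry":0,"rz":0,"x":0,"y":0,"z":-0.015,"jaw":-1},{"rx":0,"ry":0,"rz":0,"x":0,"y":0,"z":-0.015,"jaw":-1},{"rx":0,"ry":0,"rz":0,"x":0,"y":0,"z":-0.015,"jaw":-1}]'| egrep 'tcp|cont'
```

```text
tcp_pos: [0.497, -0.1535, 0.1196]
contact_force: [-0.7, 0.2, -1.4]
```

Slug released; a bit deeper to be sure, then a look at the tray.

```bash
python3 -m jog '[{"rx":0,"ry":0,"rz":0,"x":0,"y":0,"z":-0.03,"jaw":-1},{"rx":0,"ry":0,"rz":0,"x":0,"y":0,"z":-0.03,"jaw":-1},{"rx":0,"ry":0,"rz":0,"x":0,"y":0,"z":-0.03,"jaw":-1},{"rx":0,"ry":0,"rz":0,"x":0,"y":0,"z":0,"jaw":-1},{"rx":0,"ry":0,"rz":0,"x":0,"y":0,"z":0,"jaw":-1}]'| egrep 'tcp|cont'
python3 - <<'E'
from h import *
im=grab_frame("scene")[...,::-1]
cv2.imwrite("pics/s4.png",cv2.resize(im[210:310,365:485],(720,600),interpolation=2))
E
```

```text
tcp_pos: [0.497, -0.1535, 0.1143]
contact_force: [0.1, -0.9, -1.5]
```

View pics/s4.png

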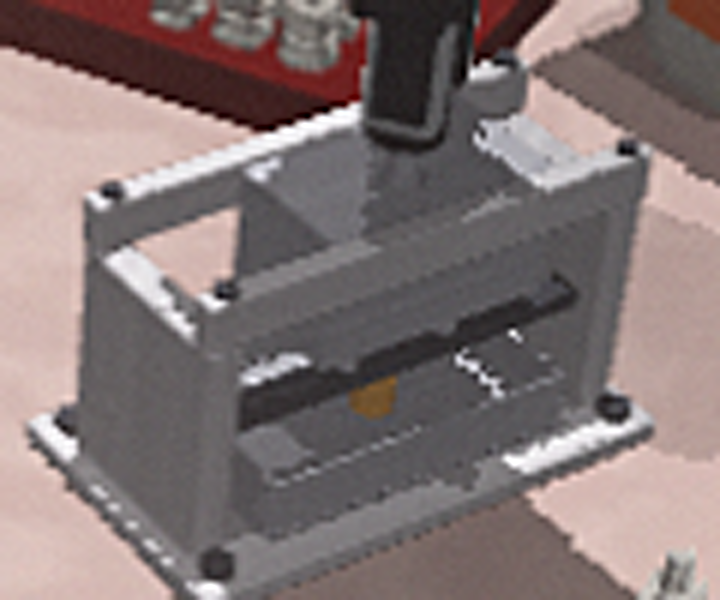

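The crop shows the brass slug in the tray, at (372,395). I'll withdraw the rod.

```bash
python3 -m jog '[{"rx":0,"ry":0,"rz":0,"x":0,"y":0,"z":0.1,"jaw":-1},{"rx":0,"ry":0,"rz":0,"x":0,"y":0,"z":0.15,"jaw":-1},{"rx":0,"ry":0,"rz":0,"x":0,"y":0,"z":0.2,"jaw":-1},{"rx":0,"ry":0,"rz":0,"x":0,"y":0,"z":0.2,"jaw":-1},{"rx":0,"ry":0,"rz":0,"x":0,"y":0,"z":0.3,"jaw":-1},{"rx":0,"ry":0,"rz":0,"x":0,"y":0,"z":0.4,"jaw":-1},{"rx":0,"ry":0,"rz":0,"x":0,"y":0,"z":0.4,"jaw":-1},{"rx":0,"ry":0,"rz":0,"x":0,"y":0,"z":0,"jaw":-1}]'
```

```text
clock: 15.52
tcp_pos: [0.4984, -0.1538, 0.2216]
orientation: [3.071, 0.652, 0.007]
contact_force: [-0.6, -0.3, -1.4]
grip_width: 0.0202
gripper_force: 58.8
```

```bash
python3 -m jog '[{"rx":0,"ry":0,"rz":0,"x":0.19,"y":0.82,"z":0,"jaw":-1},{"rx":0,"ry":0,"rz":0,"x":0.19,"y":0.82,"z":0,"jaw":-1},{"rx":0,"ry":0,"rz":0,"x":0.19,"y":0.82,"z":0,"jaw":-1},{"rx":0,"ry":0,"rz":0,"x":0.19,"y":0.82,"z":-0.1,"jaw":-1},{"rx":0,"ry":0,"rz":0,"x":0.19,"y":0.8,"z":-0.3,"jaw":-1},{"rx":0,"ry":0,"rz":0,"x":0.18,"y":0.79,"z":-0.3,"jaw":-1},{"rx":0,"ry":0,"rz":0,"x":0,"y":0,"z":-0.3,"jaw":-1},{"rx":0,"ry":0,"rz":0,"x":0,"y":0,"z":0,"jaw":-1}]' && python3 -m jog '[{"rx":0,"ry":0,"rz":0,"x":0,"y":0,"z":0,"jaw":-1}]' && python3 - <<'E'
from h import *
o=get_obs();p=camera_params("wrist");s=camera_params("scene")
a=grab_frame("wrist")[...,::-1];b=grab_frame("scene")[...,::-1];w2=cv2.imread("pics/wrist2.png")
H=[.5652,.1397,.072];T=[.5652,.1397,o["tcp_pos"][2]-.0724]
print(o["tcp_pos"],*[px(q,X).round(1) for q in(p,s) for X in(H,T)])
W=np.hstack([cv2.resize(x,(400,400),interpolation=2) for x in(a[170:310,240:380],b[240:340,220:320])]);
W=np.vstack([W,np.zeros((200,800,3),np.uint8)]);W[400:,:200]=cv2.resize(w2[170:310,240:380],(200,200))
cv2.imwrite("pics/m5.png",W)
E
```

```text
clock: 16.52
tcp_pos: [0.5631, 0.1376, 0.1569]
orientation: [3.072, 0.653, -0.008]
contact_force: [-0.7, -0.0, -0.9]
grip_width: 0.0207
gripper_force: 58.9
clock: 16.65
tcp_pos: [0.5649, 0.137, 0.1594]
orientation: [3.073, 0.65, -0.0]
contact_force: [0.4, 0.1, -0.4]
grip_width: 0.0202
gripper_force: 58.9
[0.5649007  0.1370288  0.15935478] [308.8 240.3] [308.5 248.5] [263.6 307.3] [262.8 299.4]
```

View pics/m5.png

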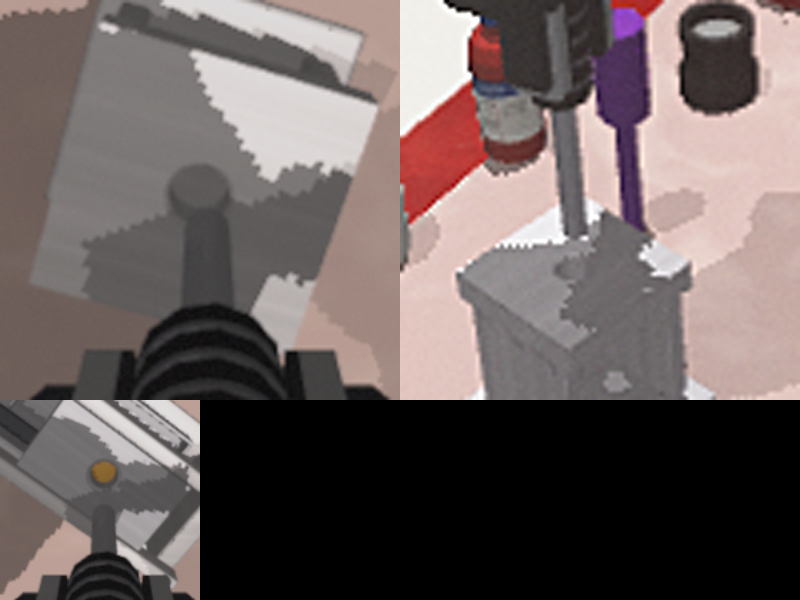

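In the wrist crop the hole is at (199,193) and the tip will land at about (208,204), some 2 mm short. The TCP also reads (1.2,1.4) mm short of the grasp pose. I'll correct and lower to just above the plate.

```bash
python3 -m jog '[{"rx":0,"ry":0,"rz":0,"x":0.018,"y":0.03,"z":-0.06,"jaw":-1},{"rx":0,"ry":0,"rz":0,"x":0,"y":0,"z":-0.06,"jaw":-1},{"rx":0,"ry":0,"rz":0,"x":0,"y":0,"z":-0.04,"jaw":-1},{"rx":0,"ry":0,"rz":0,"x":0,"y":0,"z":0,"jaw":-1},{"rx":0,"ry":0,"rz":0,"x":0,"y":0,"z":0,"jaw":-1}]' && python3 - <<'E'
from h import *
o=get_obs();p=camera_params("wrist")
a=grab_frame("wrist")[...,::-1]
print(o["tcp_pos"],*[px(p,[.5652,.1397,z]).round(1) for z in(.072,o["tcp_pos"][2]-.0724)])
cv2.imwrite("pics/w6.png",cv2.resize(a[200:300,260:360],(600,600),interpolation=2))
E
```

```text
clock: 17.38
tcp_pos: [0.5659, 0.1405, 0.1497]
orientation: [3.073, 0.653, -0.0]
contact_force: [0.5, -0.7, -1.1]
grip_width: 0.0207
gripper_force: 58.9
[0.56587477 0.14052766 0.14969677] [313.5 249.3] [313.5 252.4]
```

View pics/w6.png

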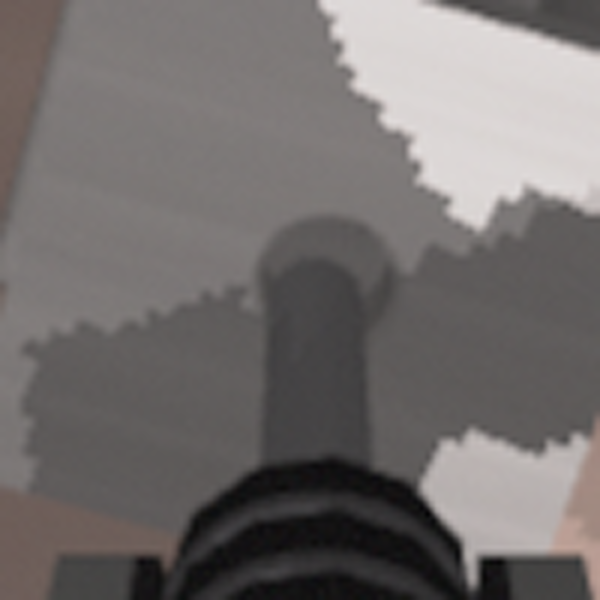

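The hole is centred at (328,280) and the tip lands at about (317,282), so I shift 1.2 mm to the image right and insert.

```bash
python3 -m jog '[{"rx":0,"ry":0,"rz":0,"x":0.008,"y":-0.018,"z":-0.05,"jaw":-1},{"rx":0,"ry":0,"rz":0,"x":0,"y":0,"z":-0.05,"jaw":-1},{"rx":0,"ry":0,"rz":0,"x":0,"y":0,"z":-0.05,"jaw":-1},{"rx":0,"ry":0,"rz":0,"x":0,"y":0,"z":0,"jaw":-1}]'
```

```text
clock: 17.92
tcp_pos: [0.5661, 0.1394, 0.1403]
orientation: [3.073, 0.653, -0.001]
contact_force: [0.2, -0.6, -2.1]
grip_width: 0.0207
gripper_force: 58.9
```

```bash
python3 -m jog '[{"rx":0,"ry":0,"rz":0,"x":0,"y":0,"z":-0.1,"jaw":-1},{"rx":0,"ry":0,"rz":0,"x":0,"y":0,"z":-0.1,"jaw":-1},{"rx":0,"ry":0,"rz":0,"x":0,"y":0,"z":0,"jaw":-1}]'
```

```text
clock: 18.3
tcp_pos: [0.5658, 0.1392, 0.1279]
orientation: [3.073, 0.653, -0.002]
contact_force: [0.1, -0.1, -1.9]
grip_width: 0.0203
gripper_force: 58.9
```

Tip is at about 0.056, inside the hole with no force. I'll go down to near seating.

```bash
python3 -m jog '[{"rx":0,"ry":0,"rz":0,"x":0,"y":0,"z":-0.15,"jaw":-1},{"rx":0,"ry":0,"rz":0,"x":0,"y":0,"z":-0.15,"jaw":-1},{"rx":0,"ry":0,"rz":0,"x":0,"y":0,"z":-0.15,"jaw":-1},{"rx":0,"ry":0,"rz":0,"x":0,"y":0,"z":-0.15,"jaw":-1},{"rx":0,"ry":0,"rz":0,"x":0,"y":0,"z":-0.08,"jaw":-1},{"rx":0,"ry":0,"rz":0,"x":0,"y":0,"z":0,"jaw":-1}]'
```

```text
clock: 19.05
tcp_pos: [0.5661, 0.1394, 0.0874]
orientation: [3.073, 0.653, -0.001]
contact_force: [0.6, -0.2, -1.2]
grip_width: 0.0204
gripper_force: 58.9
```

```bash
python3 -m jog '[{"rx":0,"ry":0,"rz":0,"x":0,"y":0,"z":-0.02,"jaw":-1},{"rx":0,"ry":0,"rz":0,"x":0,"y":0,"z":0,"jaw":-1}]'
```

```text
clock: 19.3
tcp_pos: [0.5665, 0.1395, 0.087]
orientation: [3.073, 0.653, 0.001]
contact_force: [-0.5, -0.1, -2.1]
grip_width: 0.0206
gripper_force: 58.9
```

```bash
python3 -m jog '[{"rx":0,"ry":0,"rz":0,"x":0,"y":0,"z":-0.03,"jaw":-1},{"rx":0,"ry":0,"rz":0,"x":0,"y":0,"z":0,"jaw":-1}]'
```

```text
clock: 19.55
tcp_pos: [0.5663, 0.1394, 0.0849]
orientation: [3.073, 0.653, -0.0]
contact_force: [-0.2, 0.2, -1.5]
grip_width: 0.0206
gripper_force: 58.9
```

```bash
python3 -m jog '[{"rx":0,"ry":0,"rz":0,"x":0,"y":0,"z":-0.03,"jaw":-1},{"rx":0,"ry":0,"rz":0,"x":0,"y":0,"z":0,"jaw":-1}]'
```

```text
clock: 19.8
tcp_pos: [0.5662, 0.1393, 0.0829]
orientation: [3.073, 0.653, -0.001]
contact_force: [-0.4, -0.8, -1.1]
grip_width: 0.0206
gripper_force: 58.9
```

```bash
python3 -m jog '[{"rx":0,"ry":0,"rz":0,"x":0,"y":0,"z":-0.02,"jaw":-1},{"rx":0,"ry":0,"rz":0,"x":0,"y":0,"z":0,"jaw":-1}]'
```

```text
clock: 20.05
tcp_pos: [0.5665, 0.1395, 0.0825]
orientation: [3.073, 0.653, 0.0]
contact_force: [-1.6, 0.5, 4.4]
grip_width: 0.0208
gripper_force: 59.6
```

Seated (force rose at TCP 0.0825, the grasp height). Release and rise.

```bash
python3 -m jog '[{"rx":0,"ry":0,"rz":0,"x":0,"y":0,"z":0,"jaw":0.6},{"rx":0,"ry":0,"rz":0,"x":0,"y":0,"z":0,"jaw":1},{"rx":0,"ry":0,"rz":0,"x":0,"y":0,"z":0,"jaw":1},{"rx":0,"ry":0,"rz":0,"x":0,"y":0,"z":0,"jaw":1},{"rx":0,"ry":0,"rz":0,"x":0,"y":0,"z":0,"jaw":1},{"rx":0,"ry":0,"rz":0,"x":0,"y":0,"z":0,"jaw":1}]' && python3 -m jog '[{"rx":0,"ry":0,"rz":0,"x":0,"y":0,"z":0.3,"jaw":1},{"rx":0,"ry":0,"rz":0,"x":0,"y":0,"z":0.6,"jaw":1},{"rx":0,"ry":0,"rz":0,"x":0,"y":0,"z":0.8,"jaw":1},{"rx":0,"ry":0,"rz":0,"x":0,"y":0,"z":0.8,"jaw":1},{"rx":0,"ry":0,"rz":0,"x":0,"y":0,"z":0.5,"jaw":1},{"rx":0,"ry":0,"rz":0,"x":0,"y":0,"z":0,"jaw":1},{"rx":0,"ry":0,"rz":0,"x":0,"y":0,"z":0,"jaw":1},{"rx":0,"ry":0,"rz":0,"x":0,"y":0,"z":0,"jaw":1}]' && python3 - <<'E'
from h import *
a=grab_frame("scene")[...,::-1];s0=cv2.imread("pics/scene0.png")
f=lambda x:cv2.resize(x[265:365,220:320],(400,400),interpolation=2)
cv2.imwrite("pics/s7.png",np.hstack([f(s0),f(a)]))
E
```

```text
clock: 20.8
tcp_pos: [0.5663, 0.1394, 0.0819]
orientation: [3.073, 0.653, 0.0]
contact_force: [0.3, -1.0, 0.2]
grip_width: 0.0856
gripper_force: 0.0
clock: 21.8
tcp_pos: [0.5656, 0.1392, 0.2608]
orientation: [3.073, 0.653, -0.003]
contact_force: [0.5, 0.8, 0.1]
grip_width: 0.0852
gripper_force: 0.0
```

View pics/s7.png

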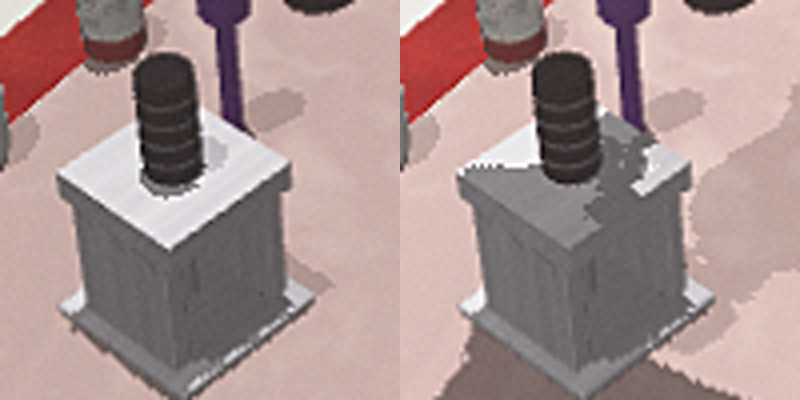

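The two halves match, with the rod handle at (170,120) before and (568,118) after: it stands upright and home as at the start. Handing in.

```bash
python3 -c "
from bench import r
print(r.hand_in())"
```

```text
the job is handed in; nothing more can be done
None
```

The job is handed in at about 22 s of the 72 s allowed: the slug is in the tray, the rod is back upright and home in its stand, and pushing force readings stayed below about 13 N (limit about 24 N); the hand-in call gave no verdict.

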